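# Check a pendulum angle gauge on a sprung test stud

## Robot

A 6-joint arm with a two-finger parallel gripper is mounted at the origin on the work surface. World frame = base frame: x ahead of the robot, y to its left, z up, the work surface at z = 0. Lengths are in mm, angles in rad, forces in N, time in s.
With the tool pointing down it reaches from about 350 to 925 mm from the base axis. Payload 6.4 kg.
Tool frame: the origin (TCP) lies at the very end of the fingers, on their centre line; the grasp point (between the pads) lies 19 mm behind it; z points along the fingers, y is the line along which they close (so a half turn about z gives the same grasp; the last joint's range is limited). The gripper opens to 94 mm and grips with 3 to 60 N. Pads are 16 mm wide; open, the fingers measure 119 mm over their backs; the gripper's body (75 mm by 177 mm) begins 78 mm behind the grasp point.
Start: joints at [-1.344, 0.245, 1.558, -0, 1.339, -0.174], TCP at [253.606, -598.496, 205.455] pointing down, gripper open.
Joint ranges: [-3.13, 3.13], [-1.02, 2.26], [0.13, 2.54], [-0.95, 4.09], [0.21, 2.88], [-2.74, 2.74]. Speed limits (rad/s): [2.57, 2.57, 3.14, 3.14, 3.14, 3.14].

## Interface

Orientations are given as a unit quaternion [w, x, y, z].
In Python, from cell import manip gives the robot as it stands.
- The arm moves only by the tool jog_arm, never from a script. Its argument "motion" is text: rows parted by semicolons, each of 5 numbers parted by spaces: the shift along the tool's x, y, z in mm, then the turn about the tool's z in rad, then the gripper command: -1 is shut, 1 is fully open, values between are in proportion. A call has 1 to 10 rows; each row is the pose to reach, as a shift and turn from the pose commanded when the call began, along the tool's axes at that moment; what a row does not reach only later rows make up. A row lasts 1/12 s, in which the tool goes at most 41.7 mm and 7.16 degrees, less where a joint would pass 70% of its speed; a pose out of reach is approached as far as the arm can. A call with a gripper value outside its range is refused whole. The fingers move at their own pace and stop on an object; the grip force is fixed at half the most. Time passes only in rows, so rows that repeat a pose let the fingers close. It gives the time, the measured TCP pose, the force, the opening and the grip force at its end, in the units of the state.
- manip.get_state(): the state, without advancing time (a new reading comes with each control period).
- manip.get_image(name): name is "scene" or "top" or "wrist"; returns a dict with "img" (400x640x3 uint8, red, green, blue), "fx", "fy", "cx", "cy" (pixels), "R" (3x3) and "t" (3): a world point X has camera coordinates R X + t. Camera axes: x right, y down, z forward; pixel columns grow to the right and rows downward; lengths in mm; the calibration is good to about 2 mm. A picture is of the moment at which its call begins. There is no depth.
- manip.sign_off(): hands the job in; it is judged then, once.
The state is a dict: "time": time; "joints": joint angles; "dq": joint speeds; "joint_efforts": joint torques, N m; "ee_pos": TCP position; "orientation": TCP orientation; "wrist_force": force on the tool from outside, world axes, zero at the start; "wrist_torque": the same for the moment, N m; "grip_width": finger opening in mm; "grip_force": force on a finger pad.
Only numpy, scipy, OpenCV 4.12 (cv2) and the standard library are available. Lean on these libraries where they do the work, as an engineer would, in place of code of your own. Each camera call takes 0.05 s, during which the arm holds its last target. There are 200 camera calls.

## Task

Slide the vise jaw open by its red handle and lift the finished angle gauge out. Stand the gauge upright on the round brass top of the test stud, pressing just enough that the sprung stud sinks a few millimetres without bottoming, then rock it sideways on the stud until its swinging black pointer settles within the red mark's width. Finish still holding it there, pressed on the stud with the pointer steady on the mark; do not put it down or let go, and leave the other things on the bench where they are.

Things in the scene. Friction and masses are not known exactly. Their poses are not given: they have to be found in the camera images.
- gauge: Angle gauge, loose grey plate, 0.4 kg: 20 mm thick (x), 100 wide (y) to 118 mm height; on top a black grip tab 44 wide, 20 thick, up to 150 mm. Dial, pointer and mark on its +x face, standing out 5 mm at 32 to 114 mm height. Origin: centre of the flat underside; z up. Starts upright in the vise, x along the vise's x, standing 20 mm above the bench, lowest 26 mm between the jaws.
- pointer (a joint): Swing of the black pointer about the gauge's x axis (pivot 102 mm above the underside), rad, -0.8 to 0.8. A free pendulum that hangs plumb, settling in about 1 s: 0 when the gauge is upright, and minus the angle by which the gauge is turned about its own +x axis (right-hand rule). Positive: tip towards the gauge's +y.
- pointer_tip (a point): Tip of the black pointer, 60 mm from its pivot, 13 mm in front (+x) of the gauge's middle plane.
- mark (a joint): Angle of the red mark on the dial about the same pivot, same zero and sign as the pointer, rad; set somewhere between 0.22 and 0.42 and stiff, it stays put. The pointer is on the mark when the two joints are equal.
- mark_tip (a point): Point on the red mark (a 10 mm wide, 40 mm long red bar pointing away from the pivot) 60 mm from the pivot, where the pointer tip lies when it is on the mark.
- vise: Blue-based slide vise fixed to the bench: base 215 x 80 mm, 20 mm high. Origin: underside, below the middle of the closed gap between the jaws. The fixed steel jaw is on its +x side, 26 mm high above the base; the moving steel jaw is on its -x side.
- jaw (a joint): Opening of the moving jaw, m: 0 closed on the gauge, up to 0.035; it slides along the vise's -x against about 4 N of friction and stays where it is left.
- jaw_handle (a point): Centre of the top of the red jaw handle, an upright post 22 mm (vise x) by 16 mm (vise y), standing from 22 to 84 mm above the bench, 100 mm along the vise's -x from the middle of the closed gap when closed. It moves with the jaw.
- stud_block: Test stud's aluminium block, fixed to the bench: 64 x 64 mm, 40 mm high, on a dark foot 110 x 64 mm. Origin: centre of its underside. A vertical brass plunger, 44 mm in diameter with a hemispherical top of 22 mm radius, stands 30 mm out of its top.
- stud_top (a point): Highest point of the brass plunger, 70 mm above the bench at rest; it sinks with the plunger.
- plunger (a joint): How far the brass plunger has sunk, m: 0 at rest, 0.012 bottomed. Spring: about 0.7 N to start moving, then 0.5 N per mm.
- blue_bin: Bystander, leave alone: blue parts bin, 110 x 130 x 60 mm.
- screwdriver: Bystander, leave alone: screwdriver with orange handle, 170 mm long, lying on the bench.
- drilled_plate: Bystander, leave alone: aluminium plate with three holes, 90 x 60 x 10 mm.
- milled_block: Bystander, leave alone: steel block, 60 x 45 x 35 mm.
- jar: Bystander, leave alone: white jar with blue lid, 56 mm in diameter, 85 mm high.
Not all that is in view belongs to the job. Of the things shaped like the gauge, the grey one is meant.

How it is judged (in metres and radians):
On the way, in this order (a step that is already met when the one before it is completed fails the run):
1. the vise jaw is open by 12 mm or more (value of joint jaw above 0.012 m), for 0.1 s.
2. the gauge is held in the fingers and lifted clear of the vise (height (world z) of gauge above 0.055 m and contact force between gauge and the fingers above 1 N), for 0.2 s.
3. the gauge is held upright (within about 6 degrees) on the stud, which has sunk at least 1.5 mm (value of joint plunger between 0.0015 and 0.0112 m and contact force between gauge and stud_block above 0.3 N and contact force between gauge and the fingers above 1 N and x of stud_top in the frame of gauge between -0.011 and 0.011 m and y of stud_top in the frame of gauge between -0.035 and 0.035 m and z of stud_top in the frame of gauge between -0.007 and 0.004 m and value of joint pointer between -0.11 and 0.11 rad), for 0.2 s.
At the end, for the whole second after the job is handed in: The gauge is still and held in the fingers, its underside on the stud's round top (within 35 mm of the underside's middle sideways, 11 mm across), the stud sunk 1.5 to 11.2 mm, the pointer steady with its tip within 5 mm (4.8 degrees) of the red mark's middle line; the jaw is still open (value of joint plunger between 0.0015 and 0.0112 m and contact force between gauge and stud_block above 0.3 N and contact force between gauge and the fingers above 1 N and x of stud_top in the frame of gauge between -0.011 and 0.011 m and y of stud_top in the frame of gauge between -0.035 and 0.035 m and z of stud_top in the frame of gauge between -0.007 and 0.004 m and distance between pointer_tip and mark_tip below 0.005 m and velocity of joint pointer between -0.2 and 0.2 rad/s and linear speed of gauge below 0.01 m/s and angular speed of gauge below 0.1 rad/s and value of joint jaw above 0.01 m); the arm keeps its last pose, push and grip.
It fails at once if a bystander is shoved by more than 25 mm (distance of any of blue_bin, screwdriver, drilled_plate, milled_block, jar from where it was at the start of the episode above 0.025 m).
It fails at once if the gauge falls over (angle between gauge's own z axis and vertical above 1 rad).
It also fails if it takes over 64 s, if anything falls off the work surface, if the arm or the gripper's body presses on something with over 40 N, if the wrist force passes 120 N, or if a joint passes its speed limit or range.

## Working session

There is one attempt and no reset: what is moved stays moved. The work goes in short steps, Python scripts to look and compute and a tool call to move; the robot and the scene stay as the last step left them, time stands still between calls to the robot, and variables do not carry over. Pictures are saved under pics/ and viewed, at most 10 in all, crops included, and the job is handed in when it is done.

Besides the shell and the picture viewer there is one more tool, called after "Request:" by a JSON object that holds its "method" and its "body", one argument or row to a line. jog_arm: Moves the arm, as the interface text tells. Its arguments: {"type":"object","properties":{"motion":{"type":"string"}},"required":["motion"]}

```bash
mkdir -p pics
python3 - <<'E'
from cell import manip
import cv2,numpy as np,pickle
for n in("scene","top"):
    d=manip.get_image(n);cv2.imwrite(f"pics/{n}0.png",d["img"][:,:,::-1]);pickle.dump(d,open(f"{n}0.pkl","wb"))
    print(n,d["fx"],d["cx"],d["cy"],np.round(-np.array(d["R"]).T@np.array(d["t"])),np.round(d["R"],3).tolist())
s=manip.get_state();print(s["time"],s["ee_pos"],s["orientation"],s["grip_width"])
E
```

```text
scene 485.7014503028364 329.03459603175605 189.10915250217545 [1359. -123. 1097.] [[0.138, 0.99, 0.003], [0.748, -0.102, -0.656], [-0.65, 0.093, -0.755]]
top 429.25996499313663 325.7757477741551 201.97863709341073 [ 356.   10. 1338.] [[0.018, -1.0, 0.002], [-0.994, -0.018, -0.11], [0.11, -0.0, -0.994]]
0.1 [ 253.47679336 -597.96724196  204.47488063] [-8.52062423e-04  9.79990486e-01  1.99042507e-01 -3.06446517e-05] 93.88054375013675
```

View pics/scene0.png

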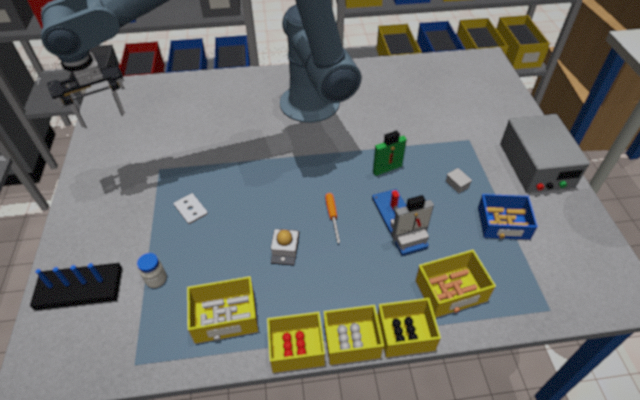

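View pics/top0.png

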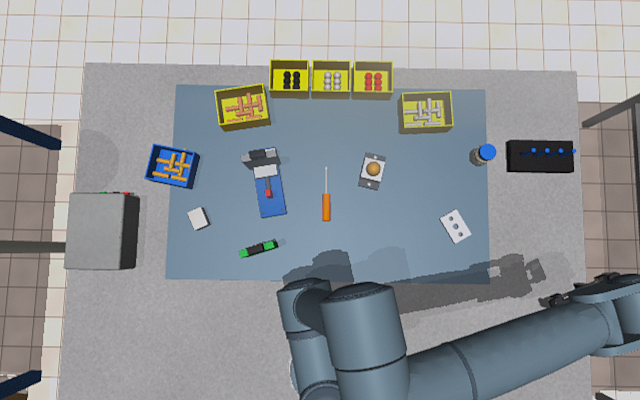

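The scene view shows the grey gauge in the vise at about (412,215), its red handle at (395,197) and the brass stud at (285,238). The top view shows the tab at about (262,155), the handle at (268,194) and the stud at (373,169). The green lookalike at (258,248) is the decoy.

```bash
cat > h.py <<'E'
import cv2,numpy as np,pickle
def cam(d): return np.array(d["R"]),np.array(d["t"])
def ray(d,uv,z):
    R,t=cam(d);c=-R.T@t
    v=R.T@np.array([(uv[0]-d["cx"])/d["fx"],(uv[1]-d["cy"])/d["fy"],1.])
    return (c+v*(z-c[2])/v[2])[:2]
def blobs(d,lo,hi,roi,amin=4):
    x0,y0,x1,y1=roi;h=cv2.cvtColor(d["img"],cv2.COLOR_RGB2HSV)
    m=cv2.inRange(h,np.array(lo),np.array(hi));k=np.zeros_like(m);k[y0:y1,x0:x1]=m[y0:y1,x0:x1]
    n,l,s,c=cv2.connectedComponentsWithStats(k)
    return k,[(int(s[i,4]),c[i].round(1).tolist(),s[i,:4].tolist()) for i in range(1,n) if s[i,4]>=amin]
E
python3 - <<'E'
from h import *
t=pickle.load(open("top0.pkl","rb"));s=pickle.load(open("scene0.pkl","rb"))
print("red top",blobs(t,(0,130,80),(6,255,255),(240,140,300,230))[1])
print("red sc",blobs(s,(0,130,80),(6,255,255),(370,180,430,240))[1])
k,b=blobs(t,(100,150,60),(125,255,255),(240,140,300,230));print("blue",b)
r=cv2.minAreaRect(cv2.findNonZero(k));p=cv2.boxPoints(r);print(r,[ray(t,q,20).round(0).tolist() for q in p])
print("blk top",blobs(t,(0,0,0),(180,255,60),(235,130,300,180))[1])
for n,d,roi in(("t",t,(350,145,395,195)),("s",s,(265,220,310,260))):
    k,b=blobs(d,(12,90,60),(30,255,255),roi,15);print("brass",n,b)
    c,rad=cv2.minEnclosingCircle(cv2.findNonZero(k));print(c,rad,ray(d,c,56))
b=cv2.resize(t["img"][130:230,230:400],None,fx=4.5,fy=4.5,interpolation=3);cv2.imwrite("pics/c1.png",b[:,:,::-1])
E
```

```text
red top [(13, [266.8, 193.0], [266, 190, 4, 6])]
red sc [(46, [394.2, 198.2], [392, 192, 6, 15]), (16, [418.0, 221.8], [416, 219, 5, 7])]
blue [(8, [274.0, 177.6], [271, 177, 6, 3]), (723, [270.5, 199.3], [256, 176, 30, 42])]
((267.9864807128906, 181.91891479492188), (67.56798553466797, 25.31744384765625), 80.53767395019531) [[659.0, 250.0], [674.0, 172.0], [465.0, 131.0], [451.0, 208.0]]
blk top [(9, [252.3, 151.9], [250, 151, 7, 4]), (8, [264.5, 152.9], [263, 150, 3, 7]), (6, [252.2, 158.0], [251, 157, 4, 3]), (5, [256.8, 157.6], [256, 157, 3, 3])]
brass t [(141, [373.1, 168.3], [367, 162, 13, 14])]
(373.19232177734375, 168.38461303710938) 6.722076892852783 [ 603.00604373 -132.28790736]
brass s [(175, [283.9, 237.1], [277, 230, 15, 15])]
(283.6891784667969, 237.06756591796875) 7.5619893074035645 [ 611.66073823 -134.7194251 ]
```

View pics/c1.png

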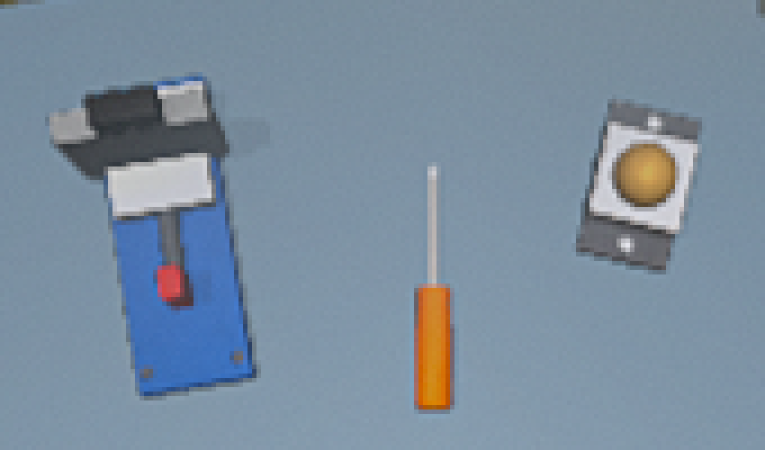

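Run:
```python
from h import *
t=pickle.load(open("top0.pkl","rb"));s=pickle.load(open("scene0.pkl","rb"))
print("handle",ray(t,(267.3,191.5),84),ray(s,(394.5,194),84))
print("tab",ray(t,(257,153),170))
x=np.array([np.cos(.195),np.sin(.195)])
print("tab pred from handle",ray(t,(267.3,191.5),84)+100*x)
```

```text
handle [522.83826421 182.50053777] [528.89539322 177.67530897]
tab [618.52074491 202.72482306]
tab pred from handle [620.94303116 201.87719127]
```

Request:
{"method": "jog_arm", "body": {
  "motion": "554 -610 0 0.204 1;554 -610 0 0.204 1;554 -610 0 0.204 1;554 -610 0 0.204 1;554 -610 0 0.204 1;554 -610 0 0.204 1;554 -610 0 0.204 1;554 -610 0 0.204 1;554 -610 0 0.204 1;554 -610 0 0.204 1"
}}

```text
time: 0.93
ee_pos: [391.2, -203.1, 205.2]
orientation: [-0.0, 0.995, 0.098, -0.0]
wrist_force: [0.6, -0.3, -0.8]
grip_width: 94.3
grip_force: 0.0
```

Request:
{"method": "jog_arm", "body": {
  "motion": "200 -342 0 0 1;200 -342 0 0 1;200 -342 0 0 1;200 -342 0 0 1;200 -342 0 0 1;200 -342 0 0 1;200 -342 0 0 1;200 -342 0 0 1;200 -342 0 0 1;200 -342 0 0 1"
}}

```text
time: 1.77
ee_pos: [520.6, 173.1, 205.0]
orientation: [-0.0, 0.995, 0.1, -0.0]
wrist_force: [-0.1, -0.1, 0.1]
grip_width: 94.3
grip_force: 0.0
```

Request:
{"method": "jog_arm", "body": {
  "motion": "0 0 0 0 1;0 0 0 0 1"
}}

```text
time: 1.93
ee_pos: [520.0, 170.1, 204.8]
orientation: [0.0, 0.995, 0.099, -0.001]
wrist_force: [1.2, -1.0, 0.7]
grip_width: 93.5
grip_force: 0.0
```

Run:
```python
from h import *
from cell import manip
d=manip.get_image("wrist");pickle.dump(d,open("w1.pkl","wb"));cv2.imwrite("pics/w1.png",d["img"][:,:,::-1])
s=manip.get_state();print(s["ee_pos"],s["joints"],(-np.array(d["R"]).T@np.array(d["t"])).round(0),np.round(d["R"],2).tolist())
for n in blobs(d,(0,130,80),(6,255,255),(0,0,640,400),60)[1]:print(n,ray(d,n[1],84))
```

```text
[519.99017606 169.15300469 204.90104815] [ 1.07295933e-01  4.93988192e-03  1.82239814e+00 -3.89662564e-04
  1.31549343e+00  1.48075949e+00] [592. 185. 383.] [[0.2, -0.98, -0.0], [-0.95, -0.19, 0.25], [-0.25, -0.05, -0.97]]
```

View pics/w1.png

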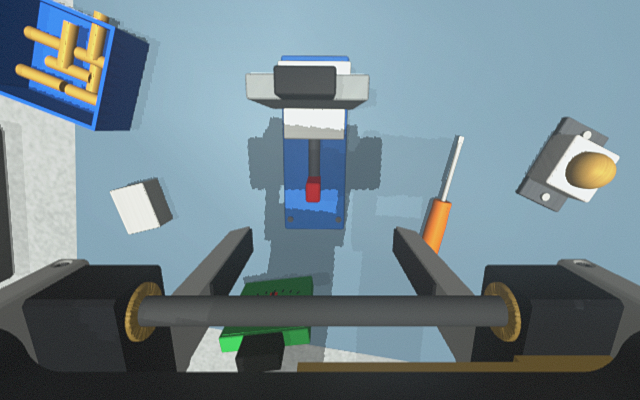

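Run:
```python
from h import *
d=pickle.load(open("w1.pkl","rb"))
k=blobs(d,(0,130,60),(8,255,255),(280,160,350,215),1)[0]|blobs(d,(172,130,60),(180,255,255),(280,160,350,215),1)[0]
h=cv2.cvtColor(d["img"],cv2.COLOR_RGB2HSV)
for r in range(170,210):
    c=np.where(k[r])[0]
    if len(c):print(r,c.min(),c.max(),int(np.median(h[r,c,2])),end=" | ")
print()
for q in((314,197),(306,183),(322,183)):print(ray(d,q,84))
k,b=blobs(d,(0,0,0),(180,255,75),(260,50,350,112),50);print(b,[ray(d,x[1],170) for x in b])
k,b=blobs(d,(12,90,60),(25,255,255),(560,140,620,195),50);c,r=cv2.minEnclosingCircle(cv2.findNonZero(k));print(c,r,ray(d,c,48),ray(d,c,56))
k,b=blobs(d,(100,150,60),(125,255,255),(270,112,355,240));r=cv2.minAreaRect(cv2.findNonZero(k));print(r)
for q in cv2.boxPoints(r):print(q,ray(d,q,20))
```

```text
177 309 319 104 | 178 309 319 106 | 179 308 319 105 | 180 308 319 107 | 181 308 318 104 | 182 308 319 104 | 183 307 319 140 | 184 306 319 165 | 185 306 319 174 | 186 306 319 176 | 187 306 319 177 | 188 306 319 175 | 189 306 319 175 | 190 306 319 176 | 191 306 319 175 | 192 306 319 175 | 193 306 319 175 | 194 306 319 174 | 195 306 319 174 | 196 306 319 173 | 197 306 319 173 | 198 306 319 172 | 199 306 319 172 | 200 307 318 172 | 201 308 318 155 | 
[519.51387491 180.18337767]
[532.8424582 191.4129629]
[536.19608916 174.76323415]
[(333, [305.2, 96.2], [275, 86, 61, 15])] [array([610.55897239, 201.51872732])]
(593.631591796875, 170.5) 22.065000534057617 [ 607.15476754 -136.54127945] [ 606.79052505 -128.85267809]
((314.36444091796875, 169.58078002929688), (60.394779205322266, 117.1212158203125), 1.8279682397842407)
[282.3144  227.14833] [454.76889154 212.87006387]
[286.0504   110.086716] [603.54889137 232.82569403]
[346.4145  112.01323] [615.78667387 160.7170895 ]
[342.67847 229.07484] [468.0965932  132.89528517]
```

Request:
{"method": "jog_arm", "body": {
  "motion": "7 -11 40 0.02 1;7 -11 80 0.02 0.2;7 -11 115 0.02 0.2;7 -11 140 0.02 0.2;7 -11 153 0.02 0.2;7 -11 153 0.02 0.2;7 -11 153 0.02 -1;7 -11 153 0.02 -1;7 -11 153 0.02 -1;7 -11 153 0.02 -1"
}}

```text
time: 2.82
ee_pos: [526.6, 181.6, 54.4]
orientation: [-0.0, 0.996, 0.088, 0.002]
wrist_force: [0.1, -0.3, -0.4]
grip_width: 37.3
grip_force: 0.0
```

Request:
{"method": "jog_arm", "body": {
  "motion": "0 0 0 0 -1;0 0 0 0 -1;0 0 0 0 -1"
}}

```text
time: 3.07
ee_pos: [525.4, 181.6, 52.9]
orientation: [-0.0, 0.996, 0.088, 0.0]
wrist_force: [0.0, 3.4, 0.6]
grip_width: 17.7
grip_force: 3.2
```

Gripped (about 16 mm wide). Pull along −x by 24 mm.

Request:
{"method": "jog_arm", "body": {
  "motion": "0 0 0 0 -1;0 0 0 0 -1;-5 0 0 0 -1;-10 0 0 0 -1;-15 0 0 0 -1;-20 0 0 0 -1;-24 0 0 0 -1;-26 0 0 0 -1;-26 0 0 0 -1;-26 0 0 0 -1"
}}

```text
time: 3.9
ee_pos: [500.1, 177.5, 52.8]
orientation: [-0.0, 0.996, 0.088, 0.001]
wrist_force: [1.7, 5.6, 0.9]
grip_width: 16.0
grip_force: 30.0
```

Run:
```python
from h import *
from cell import manip
s=manip.get_state();print(s["ee_pos"],s["wrist_force"],s["grip_width"],s["grip_force"])
d=manip.get_image("wrist");pickle.dump(d,open("w2.pkl","wb"));a=d["img"]
t=manip.get_image("scene");pickle.dump(t,open("s2.pkl","wb"))
b=cv2.resize(t["img"][160:270,350:470],(600,550),interpolation=3);cv2.imwrite("pics/s2.png",b[:,:,::-1])
```

```text
[500.09953984 177.46334885  52.84590943] [1.71120044 5.6099122  0.92399129] 15.96795749379872 29.985682368278503
```

View pics/s2.png

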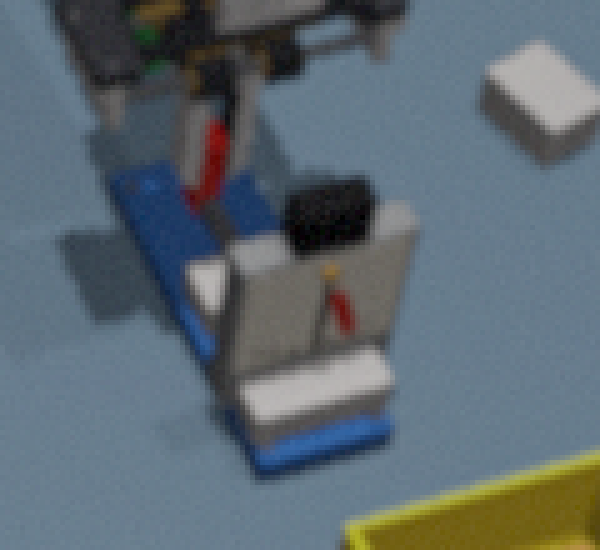

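The gauge stands upright in the opened vise, with the moving jaw (crop (205,285)) well clear of it. The red mark is on the gauge's +y side at (343,312). Release, rise, turn a quarter and move over the tab.

Request:
{"method": "jog_arm", "body": {
  "motion": "-26 0 0 0 0.2;0 0 0 0 0.2;0 0 0 0 0.2;0 0 -40 0 0.2;0 0 -80 0 0.2;0 0 -120 0 0.2;0 0 -160 0 0.2;0 0 -175 0 0.2;0 0 -175 0 0.2;0 0 -175 0 0.2"
}}

```text
time: 4.83
ee_pos: [500.5, 176.6, 228.6]
orientation: [0.0, 0.996, 0.088, 0.001]
wrist_force: [0.5, -0.4, -0.6]
grip_width: 56.1
grip_force: 0.0
```

Request:
{"method": "jog_arm", "body": {
  "motion": "125 0 0 -1.571 0.6;125 0 0 -1.571 0.6;125 0 0 -1.571 0.6;125 0 0 -1.571 0.6;125 0 0 -1.571 0.6;125 0 0 -1.571 0.6;125 0 0 -1.571 0.6;125 0 0 -1.571 0.6;125 0 0 -1.571 0.6;125 0 0 -1.571 0.6"
}}

```text
time: 5.67
ee_pos: [621.4, 198.4, 223.9]
orientation: [-0.001, 0.754, 0.657, -0.002]
wrist_force: [0.3, 0.2, -0.1]
grip_width: 75.4
grip_force: 0.0
```

Request:
{"method": "jog_arm", "body": {
  "motion": "0 0 0 -0.321 0.6;0 0 0 -0.321 0.6;0 0 0 -0.321 0.6;0 0 0 -0.321 0.6;0 0 0 -0.321 0.6;0 0 0 -0.321 0.6"
}}

```text
time: 6.17
ee_pos: [622.1, 198.7, 225.9]
orientation: [-0.001, 0.643, 0.766, -0.001]
wrist_force: [0.2, -0.3, -0.2]
grip_width: 75.6
grip_force: 0.0
```

Run:
```python
from h import *
from cell import manip
d=manip.get_image("wrist");pickle.dump(d,open("w3.pkl","wb"));cv2.imwrite("pics/w3.png",d["img"][:,:,::-1])
s=manip.get_state();print(s["ee_pos"],s["orientation"],s["joints"],(-np.array(d["R"]).T@np.array(d["t"])).round(0))
```

```text
[622.24092657 198.69923496 226.28857013] [-5.41386382e-04  6.42380543e-01  7.66385310e-01 -7.08321074e-04] [ 1.35910774e-01  2.37438286e-01  1.52842973e+00 -1.53669367e-04
  1.37750130e+00 -3.96543721e-02] [611. 271. 404.]
```

View pics/w3.png

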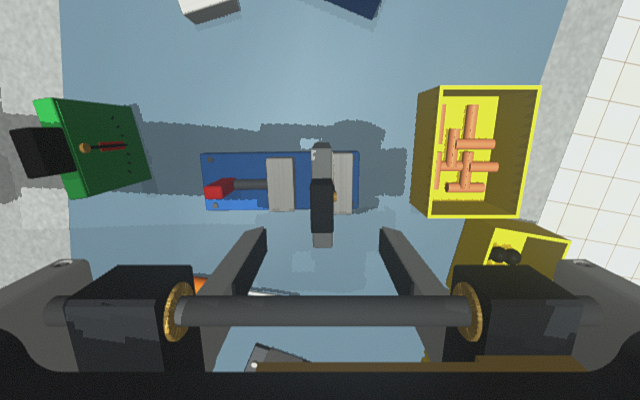

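Run:
```python
from h import *
d=pickle.load(open("w3.pkl","rb"));h=cv2.cvtColor(d["img"],cv2.COLOR_RGB2HSV)
T=np.array([622.24,198.7]);x=np.array([-.174,.985]);y=np.array([.985,.174])
for r in range(135,256,3):
    c=np.arange(300,345);v=h[r,c,2];k=c[v<62];print(r,(k.min(),k.max(),int(np.median(v[v<62]))) if len(k) else None,v[10:34:6],end=" | ")
print()
for q in((322,178),(322,205),(322,233)):
    p=ray(d,q,170)-T;print(q,p@x,p@y)
for q in((322,142),(322,248)):
    p=ray(d,q,138)-T;print(q,p@x,p@y)
```

```text
135 None [124 125 122 124] | 138 None [130 125 124 123] | 141 None [195 194 120 124] | 144 None [193  67  73  71] | 147 None [194  75  72  72] | 150 None [103 125 125 121] | 153 None [106 120 123 122] | 156 None [109 118 123 121] | 159 None [128 121 124 120] | 162 None [131 120 121 121] | 165 None [133 119 122 124] | 168 None [131 119 121 122] | 171 None [133 119 119 124] | 174 None [132 118 118 121] | 177 None [135 122 108 109] | 180 (np.int64(312), np.int64(331), 45) [135  49  50  47] | 183 (np.int64(311), np.int64(331), 46) [86 45 47 45] | 186 (np.int64(310), np.int64(333), 53) [52 52 50 56] | 189 (np.int64(310), np.int64(333), 53) [49 54 52 56] | 192 (np.int64(310), np.int64(332), 53) [59 55 54 55] | 195 (np.int64(310), np.int64(332), 53) [55 54 51 50] | 198 (np.int64(310), np.int64(332), 52) [57 52 48 53] | 201 (np.int64(311), np.int64(332), 53) [62 54 51 53] | 204 (np.int64(311), np.int64(332), 52) [67 51 53 51] | 207 (np.int64(311), np.int64(332), 52) [67 46 52 56] | 210 (np.int64(311), np.int64(332), 52) [111  53  51  55] | 213 (np.int64(311), np.int64(332), 52) [100  51  54  51] | 216 (np.int64(311), np.int64(332), 53) [101  52  56  54] | 219 (np.int64(311), np.int64(332), 51) [101  52  53  51] | 222 (np.int64(311), np.int64(332), 52) [131  52  53  52] | 225 (np.int64(311), np.int64(332), 51) [131  52  51  52] | 228 (np.int64(311), np.int64(332), 51) [135  51  51  53] | 231 (np.int64(312), np.int64(332), 48) [165  47  48  53] | 234 None [165 109 107 109] | 237 None [164 109 106 107] | 240 None [164 107 108 108] | 243 None [162 106 107 110] | 246 None [161 106 105 110] | 249 None [159 162 163 162] | 252 None [167 160 160 160] | 255 None [168 161 160 160] | 
(322, 178) 33.21169253040626 0.29268641894132186
(322, 205) 10.086320356284517 0.2825243571710281
(322, 233) -15.112902511417037 0.2714509760632113
(322, 142) 60.956480028977865 0.1819249329211899
(322, 248) -43.112791055697926 0.13619341546974487
```

The tab sits between the fingers: its top spans rows 185–233 at column 322. That puts the gauge's middle 6 mm along tool x and 0 along tool y. Descend and grip.

Request:
{"method": "jog_arm", "body": {
  "motion": "6 0 30 0 0.4;6 0 55 0 0.3;6 0 75 0 0.2;6 0 82 0 0;6 0 82 0 0;6 0 82 0 -1;6 0 82 0 -1;6 0 82 0 -1;6 0 82 0 -1;6 0 82 0 -1"
}}

```text
time: 7.05
ee_pos: [621.9, 204.8, 146.8]
orientation: [0.0, 0.642, 0.767, 0.0]
wrist_force: [-2.3, -0.0, 3.0]
grip_width: 19.9
grip_force: 29.9
```

Request:
{"method": "jog_arm", "body": {
  "motion": "0 0 0 0 -1;0 0 0 0 -1;0 0 0 0 -1;0 0 0 0 -1"
}}

```text
time: 7.38
ee_pos: [621.9, 204.8, 146.8]
orientation: [0.0, 0.642, 0.767, 0.0]
wrist_force: [-3.2, 0.4, 5.7]
grip_width: 20.0
grip_force: 29.9
```

Request:
{"method": "jog_arm", "body": {
  "motion": "0 0 -10 0 -1;0 0 -30 0 -1;0 0 -55 0 -1;0 0 -80 0 -1;0 0 -100 0 -1;0 0 -110 0 -1;0 0 -110 0 -1;0 0 -110 0 -1;-15 -3 -110 0 -1;-40 -9 -110 0 -1"
}}

```text
time: 8.22
ee_pos: [618.5, 164.4, 252.7]
orientation: [-0.002, 0.641, 0.768, -0.001]
wrist_force: [-0.1, -0.2, -2.6]
grip_width: 19.7
grip_force: 30.0
```

Request:
{"method": "jog_arm", "body": {
  "motion": "-35 -7 0 0 -1;-70 -15 0 0 -1;-105 -22 0 0 -1;-140 -30 0 0 -1;-175 -38 0 0 -1;-210 -45 0 0 -1;-245 -53 0 0 -1;-280 -60 0 0 -1;-315 -68 0 0 -1;-340 -74 0 0 -1"
}}

```text
time: 9.05
ee_pos: [604.8, -187.3, 252.9]
orientation: [-0.002, 0.643, 0.766, -0.001]
wrist_force: [0.4, 0.6, -3.4]
grip_width: 19.6
grip_force: 30.0
```

Request:
{"method": "jog_arm", "body": {
  "motion": "-12 -2 0 0 -1;-20 -4 0 0 -1;-20 -4 0 0 -1;-20 -4 0 0 -1;-20 -4 0 0 -1;-20 -4 0 0 -1"
}}

```text
time: 9.55
ee_pos: [606.6, -202.8, 255.4]
orientation: [-0.0, 0.641, 0.767, 0.0]
wrist_force: [0.0, 0.2, -3.3]
grip_width: 19.9
grip_force: 30.0
```

Run:
```python
from h import *
from cell import manip
s=manip.get_state();print(s["ee_pos"],s["orientation"],s["wrist_force"],s["grip_width"])
d=manip.get_image("wrist");pickle.dump(d,open("w4.pkl","wb"))
t=manip.get_image("scene");pickle.dump(t,open("s4.pkl","wb"))
k,b=blobs(d,(12,90,60),(25,255,255),(150,0,500,260),100);print(b)
a=np.zeros((400,800,3),np.uint8);a[:,:480]=cv2.resize(d["img"],(480,300)).copy().repeat(1,0)[:300].tolist()+[[[0]*3]*480]*100 if 0 else 0
a[:300,:480]=cv2.resize(d["img"],(480,300));a[:300,480:]=cv2.resize(t["img"][160:280,220:348],(320,300),interpolation=3)
cv2.imwrite("pics/w4.png",a[:,:,::-1])
```

```text
[ 606.56207338 -202.82190211  255.42528269] [-1.36260746e-04  6.41127710e-01  7.67434185e-01  1.16306112e-04] [ 0.0232347   0.18987187 -3.30543073] 19.88747283322939
[(845, [264.0, 6.2], [227, 0, 67, 17]), (806, [331.3, 131.2], [316, 115, 32, 33]), (980, [490.1, 170.7], [473, 121, 27, 86]), (1142, [420.5, 224.0], [387, 205, 100, 55]), (512, [470.0, 243.7], [455, 228, 32, 32])]
```

View pics/w4.png

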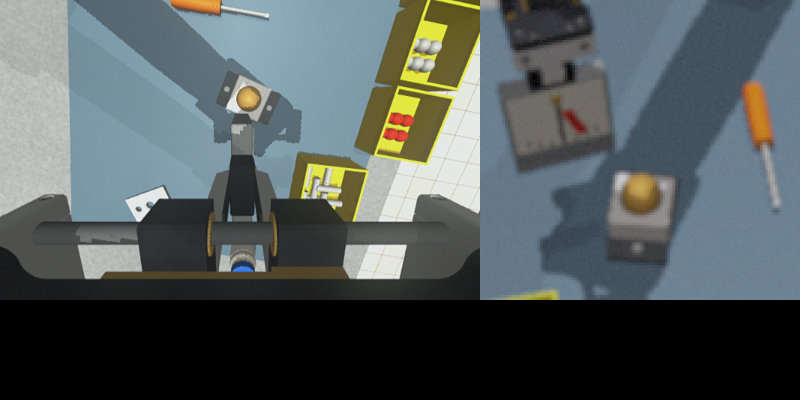

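Run:
```python
from h import *
d=pickle.load(open("w4.pkl","rb"));t=pickle.load(open("top0.pkl","rb"));s=pickle.load(open("scene0.pkl","rb"))
P=ray(d,(331.3,131.2),48);print(P,ray(t,(373.2,168.4),48),ray(s,(283.7,237.1),48))
T=np.array([606.56,-202.82]);x=np.array([-.178,.984]);y=np.array([.984,.178])
print((P-T)@x,(P-T)@y)
```

```text
[ 606.59128497 -132.14184893] [ 604.49848195 -133.19936066] [ 606.02467084 -134.79230645]
69.54173193288145 12.611495297627902
```

Request:
{"method": "jog_arm", "body": {
  "motion": "15 3 0 0 -1;35 6 0 0 -1;55 10 0 0 -1;67 12 10 0 -1;69 12 30 0 -1;69 12 45 0 -1;69 12 52 0 -1;69 12 52 0 -1;69 12 52 0 -1;69 12 52 0 -1"
}}

```text
time: 10.48
ee_pos: [606.7, -134.5, 204.6]
orientation: [0.001, 0.642, 0.767, 0.0]
wrist_force: [0.5, -0.7, -1.8]
grip_width: 20.0
grip_force: 30.0
```

Request:
{"method": "jog_arm", "body": {
  "motion": "0 0 2 0 -1;0 0 4 0 -1;0 0 6 0 -1;0 0 8 0 -1;0 0 10 0 -1;0 0 10 0 -1;0 0 10 0 -1;0 0 10 0 -1;0 0 10 0 -1"
}}

```text
time: 11.23
ee_pos: [606.2, -134.4, 193.8]
orientation: [0.0, 0.642, 0.767, 0.0]
wrist_force: [-0.5, -0.1, -0.9]
grip_width: 19.7
grip_force: 30.0
```

```bash
cat > g.py <<'E'
from h import *
from cell import manip
def look(tag):
    s=manip.get_state();print(s["time"],s["ee_pos"].round(1) if hasattr(s["ee_pos"],"round") else s["ee_pos"],np.round(s["wrist_force"],2),np.round(s["wrist_torque"],3),s["grip_width"])
    t=manip.get_image("scene");pickle.dump(t,open(tag+".pkl","wb"))
    return t,s
E
python3 - <<'E'
from g import *
t,s=look("s5")
cv2.imwrite("pics/s5.png",cv2.resize(t["img"][165:275,230:340],(600,600),interpolation=3)[:,:,::-1])
E
```

```text
11.2333 [ 606.2 -134.4  193.8] [-0.5  -0.09 -0.86] [-0.097 -0.166  0.019] 19.69966351306643
```

View pics/s5.png

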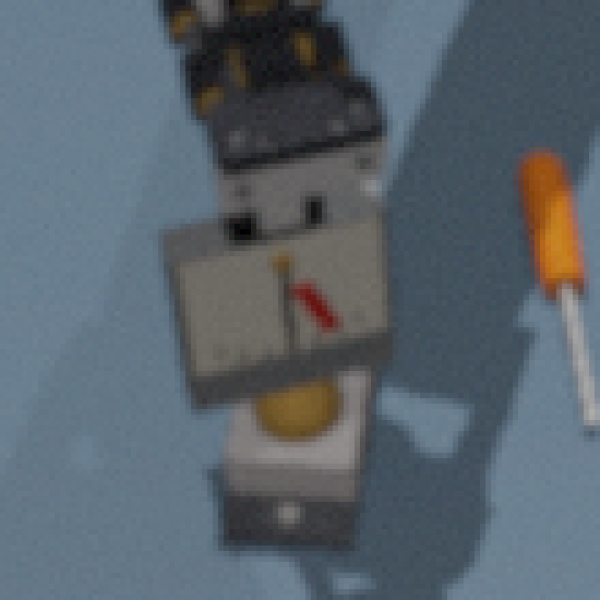

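The gauge stands upright on the brass dome (crop (298,400)). The pointer hangs parallel to the plate's edges, and the mark is at (316,306), to the right of the pivot at (282,262). Press 2 mm more, then rock a first 15 mm towards gauge +y.

Request:
{"method": "jog_arm", "body": {
  "motion": "0 0 2 0 -1;0 0 2 0 -1;3 0 2 0 -1;6 0 2 0 -1;9 0 2 0 -1;12 0 2 0 -1;15 0 2 0 -1;15 0 2 0 -1;15 0 2 0 -1;15 0 2 0 -1"
}}

```text
time: 12.12
ee_pos: [603.4, -119.1, 191.4]
orientation: [-0.0, 0.642, 0.767, 0.0]
wrist_force: [0.0, -0.2, 0.5]
grip_width: 19.6
grip_force: 30.0
```

```bash
cat > m.py <<'E'
from g import *
# everything in the gauge's dial plane (yaw of gauge x = .175), coords: y_g from TCP, z world
def plane(d,uv,P,off,yaw=.177):
    R,t=cam(d);c=-R.T@t;n=np.array([np.cos(yaw),np.sin(yaw),0]);e=np.array([-n[1],n[0],0])
    v=R.T@np.array([(uv[0]-d["cx"])/d["fx"],(uv[1]-d["cy"])/d["fy"],1.])
    X=c+v*((P+off*n-c)@n)/(v@n);return np.array([(X-P)@e,X[2]])
def meas(d,P):
    P=np.array(P);h=cv2.cvtColor(d["img"],cv2.COLOR_RGB2HSV);roi=(245,195,320,255)
    k=blobs(d,(0,110,50),(9,255,255),roi)[0]|blobs(d,(170,110,50),(180,255,255),roi)[0]
    n,l,s,c=cv2.connectedComponentsWithStats(k);i=1+np.argmax(s[1:,4])
    q=np.array([plane(d,(a,b),P,11.5) for b,a in np.argwhere(l==i)])
    m=q.mean(0);w,V=np.linalg.eigh(np.cov((q-m).T));a=V[:,1]*-np.sign(V[1,1])
    print("mark centre",m.round(1),"axis angle from plumb",np.arctan2(a[0],-a[1]).round(3),len(q),"sd",np.sqrt(w).round(1))
    k,b=blobs(d,(14,100,90),(28,255,255),(260,195,310,222),2);print("pivot?",[(x[0],x[1],plane(d,x[1],P,13).round(1)) for x in b])
E
python3 - <<'E'
from m import *
d=pickle.load(open("s5.pkl","rb"));meas(d,[606.2,-134.4,193.8])
t,s=look("s6");meas(t,s["ee_pos"])
E
```

```text
mark centre [ 12.  129.5] axis angle from plumb 0.374 30 sd [ 2.4 11.2]
pivot? [(5, [281.2, 212.6], array([ -1.7, 168.7]))]
12.1167 [ 603.4 -119.1  191.4] [ 0.04 -0.23  0.48] [-0.081 -0.188  0.003] 19.598237803766036
mark centre [ 11.8 127.3] axis angle from plumb 0.383 30 sd [ 2.4 11.3]
pivot? [(4, [287.5, 211.5], array([ -1.6, 166.8]))]
```

The mark is at about 0.37 rad. The gauge slid on the stud instead of tilting, so contact is now at gauge y ≈ −15. More moment is needed: press deeper and move further out.

Request:
{"method": "jog_arm", "body": {
  "motion": "0 0 2 0 -1;0 0 4 0 -1;0 0 5 0 -1;3 0 5 0 -1;6 0 5 0 -1;9 0 5 0 -1;12 0 5 0 -1;15 0 5 0 -1;15 0 5 0 -1;15 0 5 0 -1"
}}

```text
time: 13.0
ee_pos: [600.6, -104.3, 186.4]
orientation: [-0.0, 0.642, 0.767, 0.0]
wrist_force: [-0.8, -1.8, 0.6]
grip_width: 19.9
grip_force: 30.0
```

Run:
```python
from m import *
t,s=look("s7");meas(t,s["ee_pos"])
```

```text
13.0 [ 600.6 -104.3  186.4] [-0.76 -1.75  0.59] [-0.42   0.094 -0.045] 19.864584692283255
mark centre [  3.  121.1] axis angle from plumb 0.281 32 sd [ 2.6 10.8]
pivot? [(5, [291.8, 211.6], array([ -6. , 162.1]))]
```

Request:
{"method": "jog_arm", "body": {
  "motion": "3 0 1 0 -1;6 0 1 0 -1;9 0 2 0 -1;12 0 2 0 -1;15 0 3 0 -1;15 0 3 0 -1;15 0 3 0 -1"
}}

```text
time: 13.63
ee_pos: [598.2, -89.2, 183.4]
orientation: [-0.0, 0.642, 0.767, 0.001]
wrist_force: [0.3, 0.1, 0.8]
grip_width: 19.6
grip_force: 30.0
```

Run:
```python
from m import *
t,s=look("s8");meas(t,s["ee_pos"])
```

```text
13.6333 [598.2 -89.2 183.4] [0.27 0.08 0.85] [-0.146 -0.182  0.045] 19.616496063453074
mark centre [ -2.9 115.8] axis angle from plumb 0.138 29 sd [ 2.2 12.1]
pivot? [(3, [296.3, 211.3], array([-10. , 159.3]))]
```

Request:
{"method": "jog_arm", "body": {
  "motion": "3 0 1 0 -1;6 0 2 0 -1;9 0 2 0 -1;12 0 3 0 -1;16 0 4 0 -1;16 0 4 0 -1;16 0 4 0 -1;16 0 4 0 -1;16 0 4 0 -1;16 0 4 0 -1"
}}

```text
time: 14.52
ee_pos: [595.2, -73.7, 179.3]
orientation: [-0.001, 0.642, 0.767, 0.0]
wrist_force: [-0.1, 0.3, 1.3]
grip_width: 19.5
grip_force: 30.0
```

Run:
```python
from m import *
t,s=look("s9");meas(t,s["ee_pos"])
cv2.imwrite("pics/s9.png",cv2.resize(t["img"][170:270,240:340],(600,600),interpolation=3)[:,:,::-1])
```

```text
14.5167 [595.2 -73.7 179.3] [-0.14  0.34  1.27] [ 0.322 -0.103  0.02 ] 19.518685838561645
mark centre [ -6.6 112.9] axis angle from plumb 0.11 25 sd [ 2.1 11.1]
pivot? [(4, [302.0, 210.8], array([-11.3, 155.4]))]
```

View pics/s9.png

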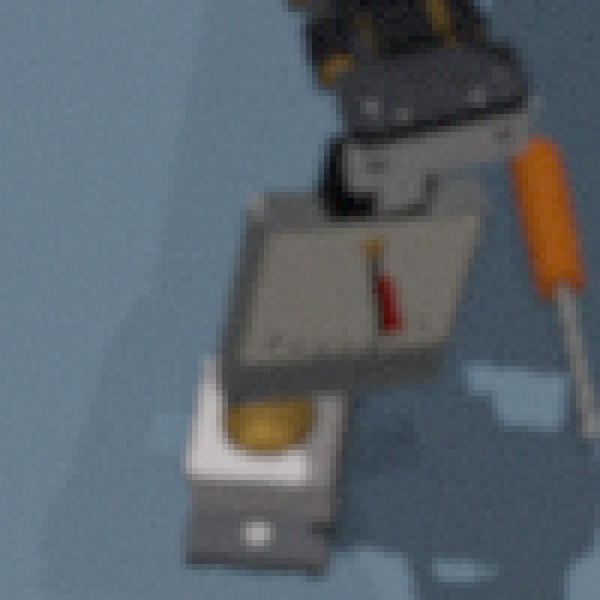

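The gauge leans right. The pointer, from its pivot at (372,243), is just left of the red bar at (388,305), so about 0.1 rad remains. Contact has drifted to gauge y ≈ −18; pressing deeper in place should tip it on.

Request:
{"method": "jog_arm", "body": {
  "motion": "0 0 1 0 -1;0 0 2 0 -1;0 0 3 0 -1;2 0 3.5 0 -1;4 0 3.5 0 -1;4 0 3.5 0 -1;4 0 3.5 0 -1;4 0 3.5 0 -1;4 0 3.5 0 -1;4 0 3.5 0 -1"
}}

```text
time: 15.4
ee_pos: [594.7, -70.6, 176.1]
orientation: [0.0, 0.642, 0.767, -0.0]
wrist_force: [0.3, 0.1, 2.3]
grip_width: 19.8
grip_force: 30.0
```

Run:
```python
from m import *
t,s=look("s10");meas(t,s["ee_pos"])
```

```text
15.4 [594.7 -70.6 176.1] [0.26 0.14 2.31] [-0.56  -0.183 -0.03 ] 19.765892309947766
mark centre [ -8.4 108.4] axis angle from plumb 0.048 22 sd [ 1.9 10.7]
pivot? [(4, [302.5, 211.5], array([-13.4, 152.3]))]
```

```bash
cat > prof.py <<'E'
from m import *
import sys
def prof(tag,P):
    d=pickle.load(open(tag+".pkl","rb"));im=d["img"].astype(np.float32)
    R,t=cam(d);n=np.array([np.cos(.177),np.sin(.177),0]);e=np.array([-n[1],n[0],0])
    P=np.array(P)
    ys=np.arange(-26,20,2)
    print(tag,"y:",ys.tolist())
    for z in range(-14,-84,-8):
        X=np.array([P+12*n+y*e+[0,0,z] for y in ys]);c=X@R.T+t
        u=(c[:,0]/c[:,2]*d["fx"]+d["cx"]).astype(np.float32)[None];v=(c[:,1]/c[:,2]*d["fy"]+d["cy"]).astype(np.float32)[None]
        p=cv2.remap(im,u,v,1)[0];print(z,"red",(p[:,0]-p[:,1]).astype(int).tolist(),"G",p[:,1].astype(int).tolist())
E
python3 -c "
from prof import *
prof('s10',[594.7,-70.6,176.1])
prof('s5',[606.2,-134.4,193.8])"
```

```text
s10 y: [-26, -24, -22, -20, -18, -16, -14, -12, -10, -8, -6, -4, -2, 0, 2, 4, 6, 8, 10, 12, 14, 16, 18]
-14 red [4, 2, 3, 3, 5, 6, 6, 6, 5, 4, 3, 3, 3, 2, 0, 2, 4, 3, 1, 0, 0, 0, 0] G [107, 107, 105, 103, 102, 102, 100, 97, 97, 99, 103, 100, 97, 94, 91, 86, 81, 81, 83, 88, 92, 93, 92]
-22 red [2, 3, 4, 6, 9, 13, 18, 18, 15, 9, 4, 2, 1, 1, 1, 2, 2, 2, 2, 3, 3, 3, 3] G [105, 105, 103, 98, 93, 89, 85, 82, 87, 95, 101, 104, 106, 107, 107, 106, 107, 106, 106, 105, 103, 102, 102]
-30 red [3, 3, 3, 4, 7, 10, 13, 18, 13, 8, 5, 4, 3, 3, 3, 3, 3, 3, 2, 2, 4, 2, 2] G [105, 105, 103, 101, 95, 86, 76, 69, 78, 89, 98, 103, 105, 105, 105, 104, 103, 104, 105, 107, 106, 105, 105]
-38 red [2, 3, 3, 3, 2, 3, 5, 8, 9, 7, 3, 2, 4, 3, 2, 2, 3, 3, 3, 4, 3, 3, 2] G [104, 106, 107, 106, 101, 89, 74, 63, 74, 90, 102, 106, 106, 104, 105, 105, 104, 106, 106, 105, 106, 104, 104]
-46 red [1, 2, 3, 4, 6, 11, 16, 25, 38, 33, 22, 11, 3, 4, 4, 3, 3, 1, 2, 3, 4, 2, 2] G [105, 106, 105, 102, 95, 78, 59, 43, 41, 66, 84, 97, 104, 103, 105, 105, 105, 104, 105, 105, 104, 105, 106]
-54 red [0, 2, 3, 3, 4, 6, 16, 34, 57, 54,
[... 1860 characters left out ...]
4, 69, 50, 29, 13, 6] G [107, 108, 107, 107, 106, 107, 107, 105, 106, 106, 100, 83, 67, 63, 62, 58, 43, 30, 35, 54, 75, 95, 102]
-62 red [3, 3, 2, 3, 4, 4, 3, 3, 3, 3, 2, 2, 2, 3, 6, 14, 30, 54, 74, 77, 62, 38, 18] G [109, 108, 106, 105, 106, 105, 106, 108, 105, 103, 96, 84, 69, 76, 87, 89, 75, 50, 29, 25, 40, 64, 87]
-70 red [3, 2, 2, 2, 3, 4, 3, 3, 3, 3, 4, 3, 2, 0, 2, 6, 13, 25, 45, 69, 78, 67, 41] G [108, 106, 107, 109, 106, 105, 106, 107, 107, 106, 98, 83, 70, 69, 87, 97, 94, 82, 63, 34, 23, 35, 63]
-78 red [4, 1, 3, 3, 3, 4, 2, 2, 3, 3, 3, 2, 2, 2, 3, 2, 3, 6, 15, 35, 55, 66, 64] G [102, 103, 105, 105, 104, 106, 105, 107, 107, 108, 102, 88, 76, 72, 84, 99, 105, 102, 91, 70, 49, 36, 34]
```

Request:
{"method": "jog_arm", "body": {
  "motion": "2 0 1 0 -1;4 0 1.5 0 -1;6 0 1.5 0 -1;8 0 2 0 -1;8 0 2 0 -1;8 0 2 0 -1;8 0 2 0 -1;8 0 2 0 -1;8 0 2 0 -1;8 0 2 0 -1"
}}

```text
time: 16.28
ee_pos: [593.1, -62.2, 173.9]
orientation: [-0.0, 0.642, 0.767, 0.0]
wrist_force: [0.1, 0.0, 1.2]
grip_width: 19.8
grip_force: 30.0
```

```bash
python3 -c "
from prof import *
t,s=look('s11');meas(t,s['ee_pos']);prof('s11',s['ee_pos'])"
```

```text
16.2833 [593.1 -62.2 173.9] [0.14 0.03 1.25] [-0.063 -0.198  0.023] 19.770892018708263
mark centre [-14.  108.9] axis angle from plumb 0.003 24 sd [ 2.1 10. ]
pivot? [(5, [305.0, 211.0], array([-15.4, 151.7]))]
s11 y: [-26, -24, -22, -20, -18, -16, -14, -12, -10, -8, -6, -4, -2, 0, 2, 4, 6, 8, 10, 12, 14, 16, 18]
-14 red [3, 3, 4, 5, 7, 7, 6, 5, 3, 3, 3, 2, 0, 2, 1, 1, 2, 1, 0, 0, 0, 0, 0] G [105, 104, 103, 104, 101, 101, 101, 101, 102, 100, 98, 96, 93, 88, 85, 82, 77, 75, 80, 87, 90, 94, 92]
-22 red [4, 4, 6, 10, 16, 19, 17, 12, 10, 5, 3, 3, 3, 3, 3, 3, 2, 3, 4, 4, 3, 3, 2] G [106, 103, 98, 92, 87, 82, 83, 86, 91, 102, 105, 105, 106, 104, 105, 106, 105, 104, 103, 103, 102, 102, 102]
-30 red [3, 3, 4, 5, 8, 12, 12, 9, 6, 4, 4, 3, 0, 1, 2, 2, 4, 2, 2, 3, 3, 1, 3] G [106, 105, 101, 93, 84, 71, 75, 85, 97, 102, 104, 105, 107, 106, 105, 104, 104, 105, 103, 105, 106, 105, 105]
-38 red [3, 3, 3, 3, 4, 7, 9, 8, 6, 4, 2, 2, 3, 3, 2, 3, 3, 3, 1, 2, 3, 3, 3] G [105, 105, 103, 97, 83, 64, 70, 84, 99, 105, 106, 106, 104, 102, 105, 105, 105, 105, 105, 104, 104, 104, 105]
-46 red [3, 4, 10, 17, 22
[... 248 characters left out ...]
1, 2, 2] G [104, 104, 91, 71, 48, 27, 26, 45, 68, 90, 100, 105, 105, 101, 104, 104, 105, 105, 105, 105, 105, 105, 103]
-62 red [3, 4, 8, 18, 29, 37, 41, 36, 27, 16, 7, 4, 3, 4, 4, 3, 3, 3, 3, 2, 2, 1, 2] G [105, 103, 93, 75, 52, 31, 25, 45, 69, 89, 100, 104, 105, 105, 104, 104, 104, 104, 105, 105, 103, 100, 93]
-70 red [4, 4, 5, 14, 26, 38, 48, 44, 28, 14, 6, 4, 3, 3, 3, 3, 3, 3, 3, 3, 2, 1, -2] G [105, 102, 98, 85, 58, 31, 16, 40, 68, 90, 102, 104, 105, 106, 105, 106, 105, 106, 106, 103, 97, 90, 85]
-78 red [1, 2, 7, 16, 24, 33, 41, 40, 27, 16, 6, 3, 2, 2, 3, 2, 2, 2, 2, 2, -1, -4, -4] G [105, 105, 101, 85, 60, 37, 23, 42, 68, 88, 100, 103, 102, 104, 106, 105, 104, 105, 104, 99, 93, 87, 78]
```

The pointer (y ≈ −15.5) now lies within 1 mm of the red bar's middle. The estimated sink is about 7 mm. Let it settle briefly, re-check and hand in.

Request:
{"method": "jog_arm", "body": {
  "motion": "0 0 0 0 -1;0 0 0 0 -1;0 0 0 0 -1;0 0 0 0 -1;0 0 0 0 -1;0 0 0 0 -1;0 0 0 0 -1;0 0 0 0 -1;0 0 0 0 -1;0 0 0 0 -1"
}}

```text
time: 17.17
ee_pos: [593.1, -62.3, 173.9]
orientation: [-0.0, 0.642, 0.767, 0.0]
wrist_force: [-0.3, 1.3, 0.9]
grip_width: 20.1
grip_force: 30.0
```

```bash
python3 -c "
from m import *
t,s=look('s12');meas(t,s['ee_pos'])
h=manip.get_image('top')
k,b=blobs(h,(0,130,80),(8,255,255),(240,140,300,230));print('handle',b,[ray(h,x[1],84) for x in b])
print(manip.sign_off())"
```

```text
17.1667 [593.1 -62.3 173.9] [-0.32  1.3   0.89] [ 0.087 -0.082  0.033] 20.05324543054731
mark centre [-14.  108.5] axis angle from plumb 0.019 23 sd [ 2. 10.]
pivot? [(5, [304.8, 211.0], array([-15.8, 151.9]))]
handle [(20, [268.6, 201.1], [267, 198, 4, 7])] [array([494.45149293, 177.75220195])]
the job is handed in; nothing more can be done
None
```

The job is handed in, with no verdict returned: the vise jaw is open about 25–30 mm, and the gauge is held pressed on the stud, sunk about 7 mm, with the steady pointer within about 1 mm of the red mark's middle line.

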